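Set and lock the end stop on a T-slot fixture plate

ROBOT

A 6-joint arm with a two-finger parallel gripper is mounted at the origin on a cart in front of the work surface, level with it; the furniture and walls round the work are solid. World frame = base frame: x ahead of the robot, y to its left, z up, the work surface at z = 0. Lengths are in m, angles in rad, forces in N, time in s.
With the tool pointing down it reaches from about 0.275 to 0.875 m from the base axis. Payload 12.5 kg.
Tool frame: the origin (TCP) lies at the very end of the fingers, on their centre line; the grasp point (between the pads) lies 19 mm behind it; z points along the fingers, y is the line along which they close (so a half turn about z gives the same grasp; the last joint's range is limited). The gripper opens to 85 mm and grips with 20 to 120 N. Pads are 22 mm wide; open, the fingers measure 114 mm over their backs; the gripper's body (76 mm by 85 mm) begins 54 mm behind the grasp point. The pads swing forward as they close: fully open they stand 13 mm farther back than shut.
Start: joints at [-1.43, 0.351, 1.652, -0, 1.139, -0.085], TCP at [0.123, -0.536, 0.231] pointing down, gripper open.
Joint ranges: [-2.75, 2.75], [-0.79, 2.1], [0.01, 2.65], [-1.57, 4.71], [0.07, 3.14], [-2.87, 2.87]. Speed limits (rad/s): [2.22, 2.22, 2.79, 3.14, 3.14, 3.14].

INTERFACE

Orientations are given as a unit quaternion [w, x, y, z].
In Python, from plant import r gives the robot as it stands. The module is installed in compiled form; this text tells all that it offers.
- The arm moves only by the shell command python3 -m inch 'ROWS' [FORCE]. ROWS is JSON, a list of rows, each an object of numbers: "x", "y", "z": the shift along the world's x, y, z in mm; "yaw": the turn about the world's z in rad; "fingers": the opening, from 0 (shut) to 1 (fully open). In form: [{"x": .., "y": .., "z": .., "yaw": .., "fingers": ..}, ...]. A call has 1 to 20 rows; each row is the pose to reach, as a shift and turn from the pose commanded when the call began; what a row does not reach only later rows make up. A row lasts 1/10 s, in which the tool goes at most 50 mm and 8.59 degrees, less where a joint would pass 70% of its speed; a pose out of reach is approached as far as the arm can. A call with a gripper value outside its range is refused whole. The fingers move at their own pace and stop on an object; FORCE is the grip in N (left out, the last holds). Time passes only in rows, so rows that repeat a pose let the fingers close. It gives the time, the measured TCP pose, the force, the opening and the grip force at its end, in the units of the state.
- r.observe(): the state, without advancing time (a new reading comes with each control period).
- r.get_image(name): name is "scene" or "top" or "wrist"; returns a dict with "color" (384x512x3 uint8, red, green, blue), "depth" (384x512 float32, m along the optical axis (not along the pixel's ray), 0 where there is no reading), "vfov" (degrees; the focal length in pixels is half the picture's height over the tangent of half this angle, whatever the lens; pixels are square), "cx", "cy" (the principal point, pixels), "rvec" (rotation vector, rad) and "tvec" (3), from world to camera coordinates, as OpenCV has them. Camera axes: x right, y down, z forward; pixel columns grow to the right and rows downward; lengths in m; the calibration is good to about 2 mm. The wrist camera is an equidistant fisheye: a pixel r from the principal point sees the ray r / f radians off the axis. A picture is of the moment at which its call begins.
- r.hand_in(): hands the job in; it is judged then, once.
The state is a dict: "time_s": time; "qpos": joint angles; "qvel": joint speeds; "effort": joint torques, N m; "eef_pos": TCP position; "tool_rot": TCP orientation; "wrist_force": force on the tool from outside, world axes, zero at the start; "ft_torque": the same for the moment, N m; "grip_width": opening from 0.0 (shut) to 1.0 (fully open); "grasp_force": force on a finger pad.
Only numpy, scipy, OpenCV 4.12 (cv2) and the standard library are available. Lean on these libraries where they do the work, as an engineer would, in place of code of your own. Each camera call takes 0.05 s, during which the arm holds its last target. There are 200 camera calls.

TASK

Set the end stop on the slotted fixture plate for this aluminium block: take the wing-handled T-head stud from its stand, drop its head into the slot behind the sliding stop, slide it into the stop's notch and push on gently until the stop has carried the block firmly up against the adjusting screw in the back stop. Then press the stud down against its spring, turn it a quarter turn so the wing stands across the slot, and let go so that it clamps the stop there, snug against the block. Leave the round-knobbed pin in its stand and the tools lying about where they are.

Things in the scene. Friction and masses are not known exactly. Their poses are not given: they have to be found in the camera images.
- plate: Steel T-slot fixture plate, 260 x 110 x 30 mm, fixed on two cut lengths of 200 mm box section, so its underside is 200 mm above the bench. Origin at the centre of that underside; x along the slot towards the back stop, z up.
- slot_mid (a point): Middle of the slot's mouth, on the plate's top face (30 mm above its underside); plate's axes. The slot runs the plate's whole length: mouth 14 mm wide, widened by 2 mm chamfers to 18 mm at the top; lips 8 mm thick; under them a channel 25 mm wide, 14 mm high.
- back_stop (a point): Centre of the face of the fixed back stop: dark steel block 64 mm wide, 28 mm high, across the plate's +x end; the face is 112 mm from the plate's middle and looks along -x. Plate's axes. Out of it, at this point, sticks a round-headed adjusting screw (head 16 mm), locked somewhere between 8 and 34 mm proud; where it stands is not measured but felt when the block meets it.
- stop: Loose dark steel sliding stop, 52 mm (along the slot) x 46 mm, about 0.25 kg, on the plate over the slot, guided by a tenon in it. Origin at the centre of the underside of its 8 mm thick foot, level with the plate's top; x along the slot towards the block. The front 12 mm is a nose 26 mm high.
- notch_seat (a point): Where the stud's axis stands with its shank at the end of the stop's notch: x = -4 mm in the stop's frame, on the foot's top (8 mm above the plate). The notch is 13 mm wide, open at the rear (x = -26 mm), ends at x = +1 mm. It is too short for the head to pass down through it: the head must enter the slot behind the foot and slide in, collar above the foot.
- stop_face (a point): Centre of the stop's front face (x = +26 mm in the stop's frame, 12 mm above the plate). Same axes as the stop.
- block: Loose aluminium block 30 x 50 x 25 mm, about 0.1 kg, lying on the plate over the slot between sliding stop and back stop, clear of both. Origin at the centre of its underside; its y axis (the 50 mm length) points along the slot towards the back stop.
- stud: Loose quarter-turn clamping stud, 0.2 kg, 79 mm tall. Origin under the centre of its T-head, z up the shank, x along the head's long side and the wing's. Over the origin: head 0 to 7 mm (24 x 12 mm; two opposite corners rounded: under the lips it turns freely clockwise from above and binds past a quarter turn or the other way), shank 10 mm thick, hub 27 mm thick from 35 to 55 mm, then the wing.
- wing (a point): Centre of the stud's black wing handle, where to grip it: 44 mm long (x), 10 mm thick (y), 24 mm high (55 to 79 mm over the stud's origin; this point at 67 mm). Stud's axes. Wing along the slot = free, across = locked.
- collar (a joint): How far the stud's spring collar (32 mm wide, underside 19 mm over the stud's origin when relaxed) is pushed up, m: 0 to 0.010. Spring 5 N at 0, 1 N more per mm. With the collar on the stop's foot, press at least 4 mm (9 N), 6 to 8 is good, to get the head under the lips so that it turns; about 0.004 remains when clamped.
- stand: Fixed aluminium stand 120 x 50 x 32 mm on a 200 mm high, 130 x 60 mm piece of box section; origin at the centre of the stand's underside, 200 mm above the bench. Two square sockets 28 mm wide, 26 mm deep, at x = -30 and +30 mm; stud and pin hang in them by their collars, in either order, turned at random.
- pin: Loose plain round locating pin with a round dark knob (25 mm), its top only 23 mm above the stand, in the other socket. Not needed; origin at the centre of its lower end.
- hex_key: Bent black hex key, 33 x 98 x 7 mm, bystander lying on the bench; origin at the centre of its underside.
- marker: Marker pen, 131 mm long, 17 mm thick, bystander lying on the bench; origin at the centre of its underside.
- nut: Loose steel hex nut, 24 mm across, 13 mm high, bystander on the bench; origin at the centre of its underside.
- weld_screen: Fixed, fully clear upright welding screen along the bench's edge towards the robot, hardly visible; reach over it. A panel 820 mm long, 6 mm thick, its top 520 mm above the bench; origin under its middle, x along the panel, z up.
Not all that is in view belongs to the job. Leave any blue or purple look-alike of the stop alone.

How it is judged:
By the outcome, as a careful person would: the job done as asked, in the order asked, and still so for the second after the job is handed in, with the robot touching nothing.
It also fails if it takes over 54 s, if anything falls off the work surface, if the arm or the gripper's body presses on something with over 40 N, if the wrist force passes 120 N, or if a joint passes its speed limit or range.

## Working session

There is one attempt and no reset: what is moved stays moved. The work goes in short steps, Python scripts to look and compute and a shell command to move; the robot and the scene stay as the last step left them, time stands still between calls to the robot, and variables do not carry over. Pictures are saved under pics/ and viewed, at most 10 in all, crops included, and the job is handed in when it is done.

```bash
mkdir -p pics; cat > h.py <<'E'
import numpy as np, cv2, pickle
from plant import r
def grab(n,tag):
    d=r.get_image(n); pickle.dump(d,open(f'pics/{tag}.pkl','wb')); cv2.imwrite(f'pics/{tag}.png',d['color'][:,:,::-1]); return d
def load(tag): return pickle.load(open(f'pics/{tag}.pkl','rb'))
def cam(d):
    R=cv2.Rodrigues(np.array(d['rvec'],float))[0]; t=np.array(d['tvec'],float).ravel()
    f=d['color'].shape[0]/2/np.tan(np.radians(d['vfov'])/2); return R,t,f
def ray(d,u,v,fish=False):
    R,t,f=cam(d); a=np.array([u-d['cx'],v-d['cy']],float)
    if fish:
        rr=np.hypot(*a); th=rr/f; c=np.array([*(a/max(rr,1e-9)*np.sin(th)),np.cos(th)])
    else: c=np.array([*(a/f),1.])
    return -R.T@t, R.T@c
def onz(d,u,v,z,fish=False):
    o,k=ray(d,u,v,fish); return o+k*(z-o[2])/k[2]
def pts(d):
    R,t,f=cam(d); Z=d['depth']; v,u=np.indices(Z.shape)
    c=np.stack([(u-d['cx'])/f*Z,(v-d['cy'])/f*Z,Z],-1); return (c-t)@R
E
python3 - <<'E'
from h import *
a=grab('top','top0');b=grab('scene','sc0')
for d in(a,b): R,t,f=cam(d); print(-R.T@t,f,d['cx'],d['cy'],R[2])
print(r.observe()['eef_pos'],r.observe()['time_s'])
im=np.vstack([a['color'],b['color']])[:,:,::-1]
cv2.imwrite('pics/t.png',cv2.resize(a['color'][:,:,::-1],(800,600)));cv2.imwrite('pics/s.png',cv2.resize(b['color'][:,:,::-1],(800,600)))
E
```

```text
[ 0.35521367 -0.21401247  1.01846308] 383.15402401891237 253.81455257063715 193.01899203004945 [ 0.19064327  0.04348399 -0.98069582]
[0.38294152 0.38903984 1.10988636] 482.04562345635304 254.82296689855758 190.1183825001196 [ 0.11635594 -0.52669369 -0.84205407]
[ 0.12309241 -0.53575156  0.23082869] 0.1
```

View pics/t.png

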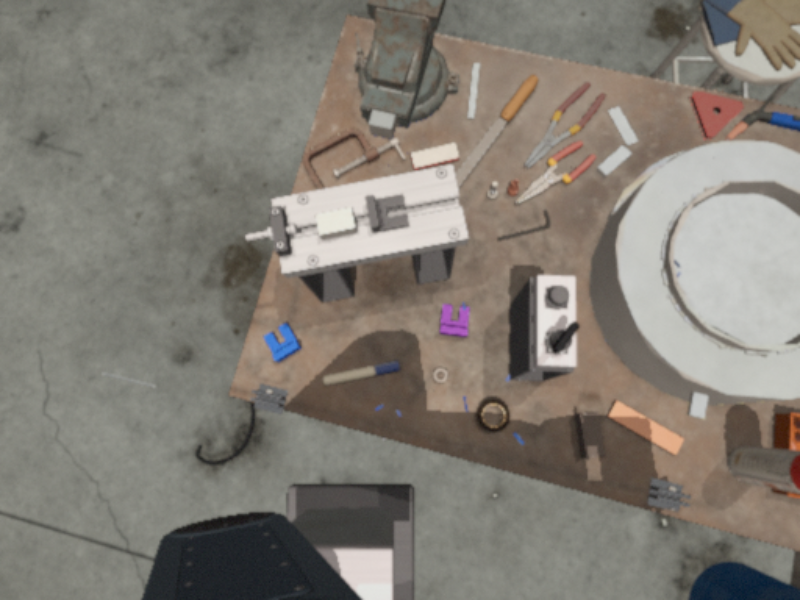

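View pics/s.png

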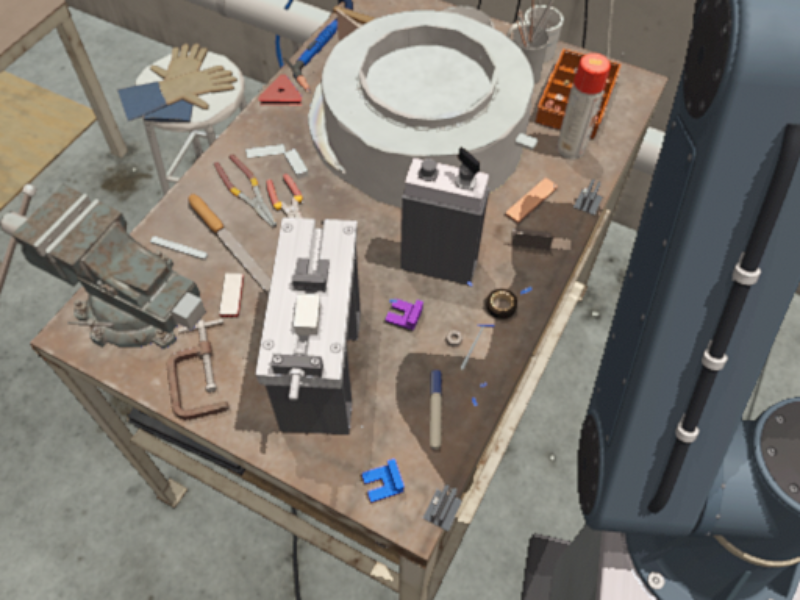

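The top view shows the plate centred near (370,220), with the back stop at its left end (280,230). The block is at (335,222), the stop at (385,213), and the slot is open to the right. The stand is at (555,320) with the stud's wing at (565,337) and the pin at (557,296). I'll measure these next.

```bash
python3 - <<'E'
from h import *
for tag in('top0','sc0'):
    d=load(tag); P=pts(d); z=P[...,2]; hsv=cv2.cvtColor(d['color'],cv2.COLOR_RGB2HSV)
    print(tag)
    def comps(m,name,amin=8):
        n,l,s,c=cv2.connectedComponentsWithStats(m.astype(np.uint8))
        for i in range(1,n):
            if s[i,4]>=amin:
                q=P[l==i]; k=np.argwhere(l==i)[:,::-1].astype(np.float32)
                rc=cv2.minAreaRect((q[:,:2]*1000).astype(np.float32))
                print(name,s[i,4],'px',c[i].round(1),'mean',q.mean(0).round(4),'rect',np.round(rc[0],1),np.round(rc[1],1),round(rc[2],1))
    comps((abs(z-.231)<.006)&(d['depth']>0),'z.231',60)
    comps((z>.262)&(z<.31)&(P[...,0]>.3)&(P[...,0]<.8),'wing',8)
    comps((z>.245)&(z<.262)&(P[...,0]>.3)&(P[...,0]<.8),'z.25',8)
E
```

```text
top0
z.231 4472 px [238.5 140.3] mean [ 0.6254 -0.146   0.229 ] rect [ 626.6 -138.4] [111.6 260.4] 10.2
z.231 1075 px [354.2 205.3] mean [ 0.4804 -0.3858  0.2312] rect [ 480.9 -388. ] [ 50.8 119.8] 87.8
wing 204 px [360.2 216.4] mean [ 0.4505 -0.3849  0.282 ] rect [ 450.  -386.8] [24.5 40. ] 75.1
z.25 131 px [237.7 136. ] mean [ 0.6261 -0.1467  0.2542] rect [ 627.7 -147.4] [46.3 14.3] 10.1
z.25 386 px [176.3 147.7] mean [ 0.603  -0.0171  0.2537] rect [599.4 -14.8] [60.3 64.6] 44.8
z.25 353 px [214.  142.1] mean [ 0.6138 -0.0968  0.2534] rect [615.  -96.3] [31.2 49.9] 10.5
z.25 129 px [357.2 188.9] mean [ 0.51   -0.3887  0.253 ] rect [ 510.8 -389.4] [22.5 24.4] 44.1
z.25 16 px [352.4 217.4] mean [ 0.4516 -0.3753  0.2578] rect [ 453.6 -376.4] [ 4.7 18.6] 78.6
sc0
z.231 651 px [285.2 116.1] mean [ 0.4815 -0.3825  0.232 ] rect [ 482.3 -389.5] [ 55.8 121.1] 86.3
z.231 3726 px [197.4 189.4] mean [ 0.6267 -0.1372  0.2298] rect [ 628. -139.] [110.9 263.5] 10.2
z.231 62 px [371.  307.2] mean [0.2329 0.0423 0.2306] rect [233.2  39.4] [ 2.9 84.9] 9.0
wing 192 px [298.8 104.1] mean [ 0.4525 -0.3829  0.2807] rect [ 453.8 -383.5] [16.9 44.3] 52.2
z.25 88 px [273.6 106.5] mean [ 0.5117 -0.387   0.2531] rect [ 512.4 -389.3] [21.6 23.6] 13.6
z.25 38 px [297.4 113.4] mean [ 0.4525 -0.3774  0.2549] rect [ 452.1 -378. ] [24.2  9.5] 1.6
z.25 155 px [196.7 179.2] mean [ 0.6285 -0.1447  0.2537] rect [ 629.  -145.1] [45.4 15.4] 13.9
z.25 339 px [195.8 199.9] mean [ 0.615  -0.0943  0.2542] rect [616.  -96.3] [30.3 52.6] 11.4
z.25 459 px [189.2 234.5] mean [ 0.6042 -0.0139  0.2542] rect [601.3 -14.6] [60.4 65.1] 46.4
```

```bash
python3 - <<'E'
from h import *
a=load('top0')
for n,(u,v) in dict(brk1=(270,398),brk2=(668,493),darkthing=(582,435),edgeL=(230,395),edgeR=(795,545)).items():
    print(n,onz(a,u*.64,v*.64,0).round(3), pts(a)[int(v*.64),int(u*.64)].round(3))
for tag in('top0','sc0'):
    d=load(tag); P=pts(d); z=P[...,2]; x,y=P[...,0],P[...,1]
    m=(z>.26)&(z<.31)&(abs(x-.451)<.04)&(abs(y+.385)<.04)
    g=d['color'].max(2)
    print(tag,'z pct',np.percentile(z[m],[50,90,98]).round(4))
    for lo in(.284,.287,.289):
        mm=m&(z>lo); q=P[mm]
        if len(q)>5:
            rc=cv2.minAreaRect((q[:,:2]*1000).astype(np.float32)); c=q[:,:2]-q[:,:2].mean(0); w,V=np.linalg.eigh(c.T@c)
            print(lo,len(q),np.round(rc[0],1),np.round(rc[1],1),round(rc[2],1),'pca',np.degrees(np.arctan2(V[1,1],V[0,1])).round(1))
    # tall things
    H={}
    m=(z>.3)&(z<.8)&(x>.2)&(x<1.2)&(abs(y)<1)&(d['depth']>0)
    n,l,s,c=cv2.connectedComponentsWithStats(m.astype(np.uint8))
    for i in range(1,n):
        if s[i,4]>15: q=P[l==i]; print('tall',s[i,4],q.min(0).round(2),q.max(0).round(2))
a=load('top0'); cr=a['color'][185:245,330:390,::-1]; b=load('sc0')['color'][80:140,260:320,::-1]
d=a; cv2.imwrite('pics/c1.png',np.hstack([cv2.resize(cr,(400,400),interpolation=2),cv2.resize(b,(400,400),interpolation=2)]))
E
```

```text
brk1 [0.389 0.047 0.   ] [0.39  0.039 0.038]
brk2 [ 0.236 -0.603  0.   ] [ 0.241 -0.587  0.038]
darkthing [ 0.327 -0.473  0.   ] [ 0.329 -0.462  0.038]
edgeL [0.394 0.116 0.   ] [0.396 0.116 0.001]
edgeR [ 0.158 -0.791  0.   ] [ 0.16  -0.789  0.001]
top0 z pct [0.2886 0.2916 0.293 ]
0.284 124 [ 450.6 -386.6] [10.1 42.6] 52.1 pca 140.9
0.287 121 [ 450.6 -386.7] [10.1 42.5] 52.3 pca 141.2
0.289 98 [ 450.7 -386.6] [ 9.7 42.5] 52.5 pca 142.3
tall 61 [0.38 0.02 0.5 ] [0.39 0.07 0.5 ]
tall 5231 [ 0.22 -0.18  0.3 ] [0.26 0.09 0.67]
sc0 z pct [0.2816 0.2922 0.2943]
0.284 88 [ 452.  -385.9] [10.6 44.4] 51.1 pca 141.3
0.287 75 [ 452.2 -386.1] [10.6 43.7] 51.1 pca 141.0
0.289 64 [ 452.2 -386.1] [10.6 43.7] 51.1 pca 141.0
tall 18253 [ 0.2  -0.19  0.3 ] [0.26 0.09 0.78]
tall 49 [0.38 0.02 0.5 ] [0.39 0.07 0.5 ]
```

View pics/c1.png

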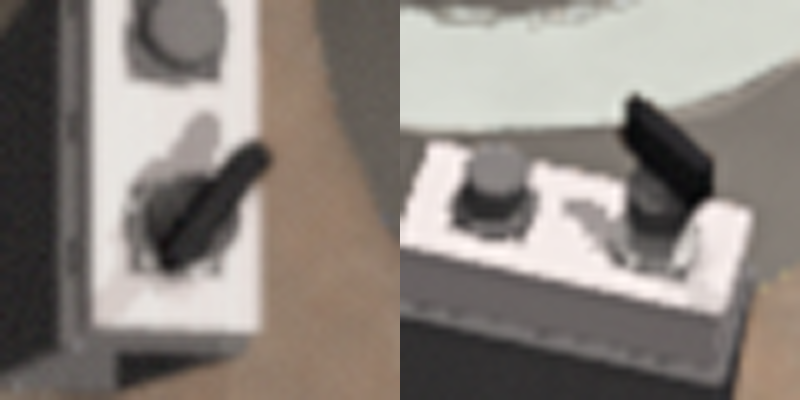

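The crop shows the stud hanging upright beside the pin. Its wing is at about (0.451, -0.386) and points 141.5°, and its size and height match the given ones. The screen's brackets put its line about 0.16 m from the stud. I'll lift first.

```bash
cat >> h.py <<'E'
from scipy.spatial.transform import Rotation as Ro
def yaw():
    w,x,y,z=r.observe()['tool_rot']; M=Ro.from_quat([x,y,z,w]).as_matrix(); return np.degrees(np.arctan2(M[1,1],M[0,1])),M[:,2]
def st():
    s=r.observe(); print('t',s['time_s'],'p',np.round(s['eef_pos'],4),'yawY',yaw()[0].round(2),'z',yaw()[1].round(3),'q',np.round(s['qpos'],3),'F',np.round(s['wrist_force'],1),'T',np.round(s['ft_torque'],2),'g',round(s['grip_width'],3),round(s['grasp_force'],1))
E
python3 -c 'from h import *;st()'
python3 -m inch '[{"z":50},{"z":100},{"z":150},{"z":200},{"z":250},{"z":300},{"z":340},{"z":340}]'; python3 -c 'from h import *;st()'
```

```text
t 0.1 p [ 0.1231 -0.5358  0.2308] yawY -77.07 z [-0.     0.001 -1.   ] q [-1.43   0.351  1.652  0.     1.139 -0.085] F [-0.  -0.1  0.3] T [-0.02 -0.01 -0.07] g 0.996 0.0
t 0.1 p [ 0.1231 -0.5358  0.2308] yawY -77.07 z [-0.     0.001 -1.   ] q [-1.43   0.351  1.652  0.     1.139 -0.085] F [-0.  -0.1  0.3] T [-0.02 -0.01 -0.07] g 0.996 0.0invalid input
```

```bash
python3 -m inch '[{"x":0,"y":0,"z":100,"yaw":0,"fingers":1},{"x":0,"y":0,"z":200,"yaw":0,"fingers":1},{"x":0,"y":0,"z":300,"yaw":0,"fingers":1},{"x":0,"y":0,"z":340,"yaw":0,"fingers":1},{"x":0,"y":0,"z":340,"yaw":0,"fingers":1},{"x":0,"y":0,"z":340,"yaw":0,"fingers":1},{"x":0,"y":0,"z":340,"yaw":0,"fingers":1},{"x":0,"y":0,"z":340,"yaw":0,"fingers":1}]'; python3 -c 'from h import *;st()'
```

```text
time_s: 0.9
eef_pos: [0.1232, -0.5361, 0.5765]
tool_rot: [0.004, 0.994, 0.113, 0.0]
wrist_force: [0.0, -0.4, -0.4]
grip_width: 0.999
grasp_force: 0.0
t 0.9 p [ 0.1232 -0.5361  0.5765] yawY -77.06 z [ 0.001 -0.008 -1.   ] q [-1.43   0.249  0.975 -0.     1.909 -0.085] F [ 0.  -0.4 -0.4] T [0.06 0.   0.03] g 0.999 0.0
```

```bash
python3 -m inch '[{"x":50,"y":23,"z":345,"yaw":0.15,"fingers":1},{"x":100,"y":46,"z":20,"yaw":0.3,"fingers":1}]' >/dev/null 2>&1 </dev/null & sleep 0; kill %1 2>/dev/null; python3 -c 'from h import *;st()'
```

```text
t 0.9 p [ 0.1232 -0.5361  0.5765] yawY -77.06 z [ 0.001 -0.008 -1.   ] q [-1.43   0.249  0.975 -0.     1.909 -0.085] F [ 0.  -0.4 -0.4] T [0.06 0.   0.03] g 0.999 0.0
```

That command was a mistake. It was killed before it ran, and the state is unchanged. This is the real move.

```bash
python3 -m inch '[{"x":45,"y":20,"z":0,"yaw":0.15,"fingers":1},{"x":90,"y":40,"z":0,"yaw":0.3,"fingers":1},{"x":135,"y":60,"z":0,"yaw":0.45,"fingers":1},{"x":180,"y":80,"z":0,"yaw":0.6,"fingers":1},{"x":225,"y":100,"z":0,"yaw":0.75,"fingers":1},{"x":270,"y":120,"z":0,"yaw":0.9,"fingers":1},{"x":310,"y":140,"z":0,"yaw":1.05,"fingers":1},{"x":328,"y":150,"z":0,"yaw":1.2,"fingers":1},{"x":328,"y":150,"z":0,"yaw":1.35,"fingers":1},{"x":328,"y":150,"z":0,"yaw":1.5,"fingers":1},{"x":328,"y":150,"z":0,"yaw":1.65,"fingers":1},{"x":328,"y":150,"z":-40,"yaw":1.8,"fingers":1},{"x":328,"y":150,"z":-80,"yaw":1.95,"fingers":1},{"x":328,"y":150,"z":-120,"yaw":2.1,"fingers":1},{"x":328,"y":150,"z":-160,"yaw":2.243,"fingers":1},{"x":328,"y":150,"z":-180,"yaw":2.243,"fingers":1},{"x":328,"y":150,"z":-180,"yaw":2.243,"fingers":1},{"x":328,"y":150,"z":-180,"yaw":2.243,"fingers":1}]'; python3 - <<'E'
from h import *;st()
d=grab('wrist','w0'); print(cam(d)); cv2.imwrite('pics/w0b.png',cv2.resize(d['color'][:,:,::-1],(800,600)))
E
```

```text
time_s: 2.7
eef_pos: [0.4512, -0.3861, 0.3919]
tool_rot: [0.0, 0.33, 0.944, -0.0]
wrist_force: [0.3, -0.7, 1.0]
grip_width: 1.001
grasp_force: 0.0
t 2.7 p [ 0.4512 -0.3861  0.3919] yawY 51.42 z [ 0. -0. -1.] q [-0.786  0.328  1.295 -0.     1.519 -1.684] F [ 0.3 -0.7  1. ] T [ 0.03 -0.    0.05] g 1.001 0.0
(array([[ 6.24306371e-01,  7.81179445e-01, -4.78294215e-04],
       [ 7.54932948e-01, -6.03172978e-01,  2.57407465e-01],
       [ 2.00792926e-01, -1.61062200e-01, -9.66302835e-01]]), array([ 0.01960614, -0.64850612,  0.38071673]), np.float64(297.3186396354542))
```

View pics/w0b.png

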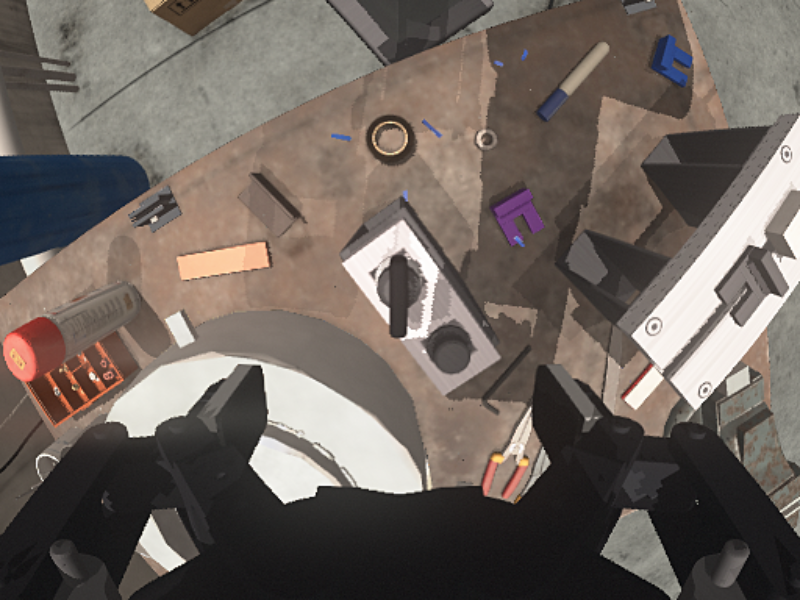

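The wing is centred between the fingers at (399,295) and parallel to the pads, so I'm descending to grip it.

```bash
python3 -m inch '[{"x":0,"y":0,"z":-40,"yaw":0,"fingers":1},{"x":0,"y":0,"z":-75,"yaw":0,"fingers":1},{"x":0,"y":0,"z":-100,"yaw":0,"fingers":1},{"x":0,"y":0,"z":-115,"yaw":0,"fingers":1},{"x":0,"y":0,"z":-121,"yaw":0,"fingers":1},{"x":0,"y":0,"z":-121,"yaw":0,"fingers":1},{"x":0,"y":0,"z":-121,"yaw":0,"fingers":0.3},{"x":0,"y":0,"z":-121,"yaw":0,"fingers":0.1},{"x":0,"y":0,"z":-121,"yaw":0,"fingers":0},{"x":0,"y":0,"z":-121,"yaw":0,"fingers":0},{"x":0,"y":0,"z":-121,"yaw":0,"fingers":0},{"x":0,"y":0,"z":-121,"yaw":0,"fingers":0},{"x":0,"y":0,"z":-121,"yaw":0,"fingers":0}]' 80;  python3 -c 'from h import *;st()'
```

```text
time_s: 4.05
eef_pos: [0.4512, -0.3861, 0.2706]
tool_rot: [0.0, 0.33, 0.944, -0.0]
wrist_force: [-1.1, 0.7, 3.1]
grip_width: 0.095
grasp_force: 80.0
t 4.05 p [ 0.4512 -0.3861  0.2706] yawY 51.45 z [ 0. -0. -1.] q [-0.786  0.395  1.487 -0.     1.259 -1.684] F [-1.1  0.7  3.1] T [0.03 0.18 0.  ] g 0.095 80.0
```

```bash
python3 -m inch '[{"x":0,"y":0,"z":20,"yaw":0,"fingers":0},{"x":0,"y":0,"z":50,"yaw":0,"fingers":0},{"x":0,"y":0,"z":85,"yaw":0,"fingers":0},{"x":25,"y":20,"z":110,"yaw":-0.1,"fingers":0},{"x":55,"y":45,"z":120,"yaw":-0.2,"fingers":0},{"x":85,"y":72,"z":120,"yaw":-0.3,"fingers":0},{"x":115,"y":98,"z":120,"yaw":-0.42,"fingers":0},{"x":145,"y":124,"z":120,"yaw":-0.55,"fingers":0},{"x":172,"y":148,"z":110,"yaw":-0.65,"fingers":0},{"x":191,"y":164,"z":100,"yaw":-0.72,"fingers":0},{"x":191,"y":164,"z":95,"yaw":-0.72,"fingers":0},{"x":191,"y":164,"z":95,"yaw":-0.72,"fingers":0},{"x":191,"y":164,"z":95,"yaw":-0.72,"fingers":0}]' 80;  python3 - <<'E'
from h import *;st()
d=grab('wrist','w1'); print(cam(d)); cv2.imwrite('pics/w1b.png',cv2.resize(d['color'][:,:,::-1],(800,600)))
E
```

```text
time_s: 5.35
eef_pos: [0.6416, -0.2227, 0.3655]
tool_rot: [-0.0, 0.641, 0.767, -0.0]
wrist_force: [0.3, -0.2, -2.6]
grip_width: 0.096
grasp_force: 79.3
t 5.35 p [ 0.6416 -0.2227  0.3655] yawY 10.21 z [-0. -0. -1.] q [-0.403  0.517  1.079 -0.     1.545 -0.581] F [ 0.3 -0.2 -2.6] T [-0.02 -0.02  0.03] g 0.096 79.3
(array([[ 0.9843256 ,  0.1763563 , -0.0012542 ],
       [ 0.17070601, -0.95095416,  0.25796441],
       [ 0.04430097, -0.25413507, -0.96615361]]), array([-0.59230348, -0.38936801,  0.42307688]), np.float64(297.3186396354542))
```

View pics/w1b.png

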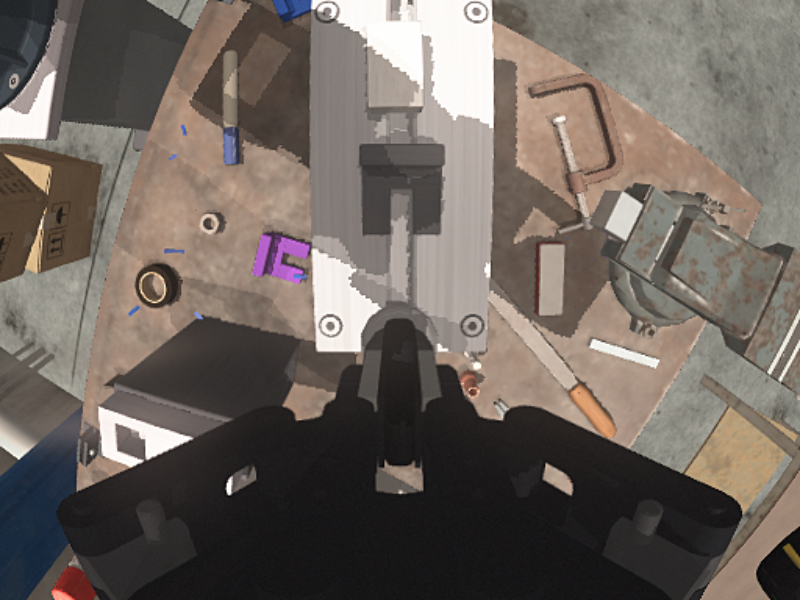

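The stud is held upright and the slot runs at column ~401, in line with the wing at ~400. The stop's foot has its rear edge at row ~234, the nose rear is at ~165 and the block is above. I'll measure the lateral offset and the stop's position from this view.

```bash
python3 - <<'E'
from h import *
d=load('w1'); tcp=np.array([.6416,-.2227]); u=np.array([-.177,.984]);n=np.array([.984,.177])
g=cv2.cvtColor(d['color'],cv2.COLOR_RGB2GRAY).astype(float)
def rel(c,r_,z): p=onz(d,c,r_,z,True)[:2]-tcp; return round(p@u*1000,1),round(p@n*1000,1)
for row in(160,170,178,185):
    print(row,g[row,240:275].astype(int).tolist())
    gr=np.diff(g[row]);
    for c0,c1 in((190,215),(300,325)):
        c=c0+np.argmax(abs(gr[c0:c1]))+.5; print('  edge',c,rel(c,row,.23))
print('col',g[85:160,245-10].astype(int).tolist())
print([ (k,rel(246,k,z)) for k,z in((150,.238),(105,.256),(92,.256),(68,.255))])
# wing top
print('wing row', g[215,235:275].astype(int).tolist(), g[215+15,235:275].astype(int).tolist())
print([(c,rel(c,215,.292+.0155+.08)) for c in (246,256,266)])
E
```

```text
160 [122, 121, 125, 122, 125, 127, 125, 109, 108, 123, 183, 177, 173, 173, 176, 173, 171, 174, 177, 166, 115, 91, 96, 96, 112, 138, 144, 179, 171, 171, 172, 175, 170, 169, 170]
  edge 198.5 (np.float64(21.3), np.float64(-54.1))
  edge 313.5 (np.float64(21.3), np.float64(56.1))
170 [127, 122, 124, 125, 125, 128, 125, 118, 116, 154, 179, 177, 172, 173, 176, 173, 172, 173, 176, 176, 169, 90, 96, 102, 122, 137, 146, 181, 170, 169, 173, 175, 170, 169, 173]
  edge 199.5 (np.float64(11.5), np.float64(-53.5))
  edge 313.5 (np.float64(11.5), np.float64(56.5))
178 [168, 165, 168, 168, 169, 172, 169, 154, 144, 147, 156, 180, 175, 172, 177, 174, 171, 175, 174, 175, 172, 116, 95, 101, 119, 133, 129, 181, 171, 167, 172, 174, 169, 168, 171]
  edge 199.5 (np.float64(3.6), np.float64(-53.8))
  edge 312.5 (np.float64(3.6), np.float64(55.9))
185 [144, 141, 143, 145, 146, 146, 144, 133, 128, 128, 135, 152, 143, 152, 179, 175, 172, 176, 178, 167, 119, 121, 96, 102, 117, 133, 139, 183, 170, 169, 172, 171, 168, 169, 172]
  edge 199.5 (np.float64(-3.4), np.float64(-54.1))
  edge 312.5 (np.float64(-3.4), np.
[... 286 characters left out ...]
 111, 130, 128, 127, 125, 125, 126, 127, 126, 126]
[(150, (np.float64(31.5), np.float64(-8.1))), (105, (np.float64(72.1), np.float64(-7.4))), (92, (np.float64(83.2), np.float64(-7.4))), (68, (np.float64(104.0), np.float64(-7.4)))]
wing row [103, 106, 103, 75, 53, 58, 60, 59, 59, 57, 47, 44, 44, 46, 45, 45, 43, 44, 44, 44, 45, 43, 45, 43, 43, 41, 41, 42, 43, 44, 42, 50, 53, 51, 54, 52, 46, 58, 112, 154] [85, 84, 86, 85, 85, 84, 85, 85, 72, 37, 38, 41, 40, 39, 40, 42, 39, 41, 49, 50, 49, 49, 49, 46, 48, 48, 47, 45, 45, 42, 39, 34, 49, 77, 85, 83, 82, 83, 83, 85]
[(246, (np.float64(22.1), np.float64(-3.5))), (256, (np.float64(22.1), np.float64(0.8))), (266, (np.float64(22.1), np.float64(5.2)))]
```

```bash
python3 -m inch '[{"x":1,"y":0,"z":-30,"yaw":0,"fingers":0},{"x":1,"y":0,"z":-60,"yaw":0,"fingers":0},{"x":1,"y":0,"z":-70,"yaw":0,"fingers":0},{"x":1,"y":0,"z":-74,"yaw":0,"fingers":0},{"x":1,"y":0,"z":-77,"yaw":0,"fingers":0},{"x":1,"y":0,"z":-79,"yaw":0,"fingers":0},{"x":1,"y":0,"z":-79,"yaw":0,"fingers":0}]';  python3 -c 'from h import *;st()'
```

```text
time_s: 6.1
eef_pos: [0.6434, -0.2222, 0.2871]
tool_rot: [0.001, 0.641, 0.767, 0.0]
wrist_force: [-0.4, 0.1, -2.0]
grip_width: 0.094
grasp_force: 79.2
t 6.1 p [ 0.6434 -0.2222  0.2871] yawY 10.2 z [ 0.001 -0.    -1.   ] q [-0.401  0.553  1.204 -0.     1.383 -0.579] F [-0.4  0.1 -2. ] T [-0.01 -0.07 -0.03] g 0.094 79.2
```

```bash
python3 -m inch '[{"x":-0.4,"y":0,"z":-2,"yaw":0,"fingers":0},{"x":-0.4,"y":0,"z":-4,"yaw":0,"fingers":0},{"x":-0.4,"y":0,"z":-6,"yaw":0,"fingers":0},{"x":-0.4,"y":0,"z":-8,"yaw":0,"fingers":0},{"x":-0.4,"y":0,"z":-9,"yaw":0,"fingers":0},{"x":-0.4,"y":0,"z":-9,"yaw":0,"fingers":0}]';  python3 -c 'from h import *;st()'
```

```text
time_s: 6.7
eef_pos: [0.6427, -0.222, 0.2771]
tool_rot: [-0.0, 0.641, 0.767, -0.0]
wrist_force: [-0.2, 0.7, -1.7]
grip_width: 0.101
grasp_force: 79.2
t 6.7 p [ 0.6427 -0.222   0.2771] yawY 10.2 z [-0.  0. -1.] q [-0.401  0.559  1.219  0.     1.364 -0.579] F [-0.2  0.7 -1.7] T [ 0.02 -0.06  0.03] g 0.101 79.2
```

The head is in the slot without contact force, so I'm sliding it towards the notch.

```bash
python3 -m inch '[{"x":-0.9,"y":4.9,"z":1,"yaw":0,"fingers":0},{"x":-1.8,"y":9.8,"z":1,"yaw":0,"fingers":0},{"x":-2.7,"y":14.8,"z":1,"yaw":0,"fingers":0},{"x":-3.5,"y":19.7,"z":1,"yaw":0,"fingers":0},{"x":-4.4,"y":24.6,"z":1,"yaw":0,"fingers":0},{"x":-5.3,"y":29.5,"z":1,"yaw":0,"fingers":0},{"x":-5.3,"y":29.5,"z":1,"yaw":0,"fingers":0}]';  python3 -c 'from h import *;st()'
python3 -m inch '[{"x":-0.9,"y":4.9,"z":0,"yaw":0,"fingers":0},{"x":-1.8,"y":9.8,"z":0,"yaw":0,"fingers":0},{"x":-2.7,"y":14.8,"z":0,"yaw":0,"fingers":0},{"x":-2.7,"y":14.8,"z":0,"yaw":0,"fingers":0}]';  python3 -c 'from h import *;st()'
```

```text
time_s: 7.4
eef_pos: [0.6374, -0.1918, 0.2784]
tool_rot: [-0.0, 0.641, 0.767, 0.0]
wrist_force: [-0.8, -0.3, -2.4]
grip_width: 0.098
grasp_force: 79.2
t 7.4 p [ 0.6374 -0.1918  0.2784] yawY 10.23 z [ 0.  0. -1.] q [-0.362  0.529  1.264  0.     1.349 -0.541] F [-0.8 -0.3 -2.4] T [ 0.05 -0.01  0.  ] g 0.098 79.2
time_s: 7.8
eef_pos: [0.6347, -0.177, 0.2784]
tool_rot: [-0.0, 0.641, 0.767, 0.0]
wrist_force: [-0.3, -0.9, -1.8]
grip_width: 0.097
grasp_force: 79.2
t 7.8 p [ 0.6347 -0.177   0.2784] yawY 10.23 z [ 0.  0. -1.] q [-0.343  0.516  1.285  0.     1.341 -0.521] F [-0.3 -0.9 -1.8] T [-0.02 -0.01 -0.01] g 0.097 79.2
```

```bash
python3 -m inch '[{"x":-0.7,"y":3.9,"z":0,"yaw":0,"fingers":0},{"x":-1.4,"y":7.9,"z":0,"yaw":0,"fingers":0},{"x":-2.1,"y":11.8,"z":0,"yaw":0,"fingers":0},{"x":-2.8,"y":15.7,"z":0,"yaw":0,"fingers":0}]';  python3 -c 'from h import *;st()'
python3 -m inch '[{"x":-0.7,"y":3.9,"z":0,"yaw":0,"fingers":0},{"x":-1.4,"y":7.9,"z":0,"yaw":0,"fingers":0},{"x":-2.1,"y":11.8,"z":0,"yaw":0,"fingers":0},{"x":-2.8,"y":15.7,"z":0,"yaw":0,"fingers":0},{"x":-2.8,"y":15.7,"z":0,"yaw":0,"fingers":0}]';  python3 - <<'E'
from h import *;st()
d=grab('wrist','w2'); cv2.imwrite('pics/w2b.png',cv2.resize(d['color'][0:240,100:420,::-1],(800,600),interpolation=2))
E
```

```text
time_s: 8.2
eef_pos: [0.6319, -0.1619, 0.2783]
tool_rot: [0.0, 0.641, 0.767, -0.0]
wrist_force: [0.0, -1.7, -2.6]
grip_width: 0.097
grasp_force: 79.3
t 8.2 p [ 0.6319 -0.1619  0.2783] yawY 10.2 z [ 0. -0. -1.] q [-0.322  0.502  1.306 -0.     1.333 -0.5  ] F [ 0.  -1.7 -2.6] T [-0.36 -0.03 -0.06] g 0.097 79.3
time_s: 8.7
eef_pos: [0.6291, -0.1456, 0.2783]
tool_rot: [-0.0, 0.641, 0.767, 0.0]
wrist_force: [-0.1, -0.0, -2.4]
grip_width: 0.093
grasp_force: 79.3
t 8.7 p [ 0.6291 -0.1456  0.2783] yawY 10.22 z [-0.  0. -1.] q [-0.3    0.49   1.326  0.     1.326 -0.478] F [-0.1 -0.  -2.4] T [-0.01  0.03  0.03] g 0.093 79.3
```

View pics/w2b.png

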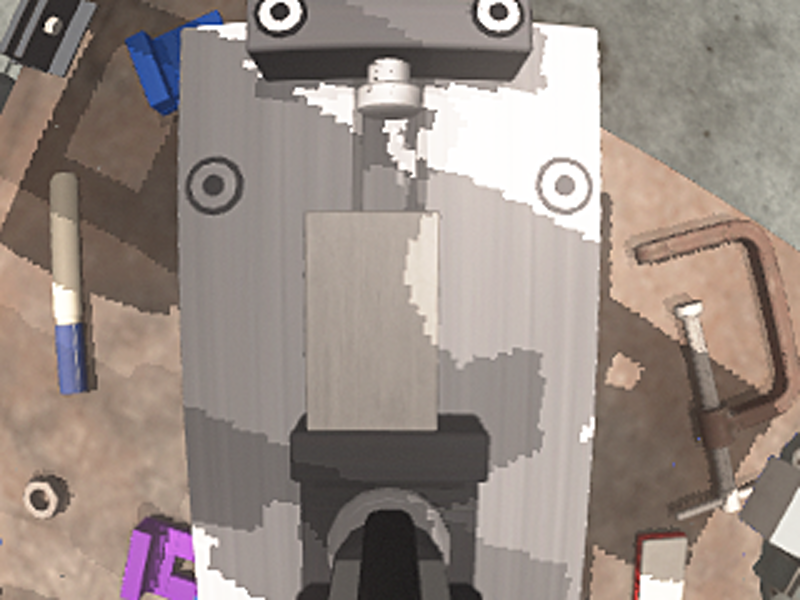

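The stop now carries the stud in its notch and is at the block, whose rear is at row ~430. There is a visible gap between the block front (row 212) and the screw head (row ~112). I'll estimate that gap.

```bash
python3 - <<'E'
from h import *
d=load('w2'); u=np.array([-.177,.984]); tcp=np.array([.6291,-.1456])
f=lambda c,r,z:((onz(d,100+c/2.5,r/2.5,z,True)[:2]-tcp)@u*1000).round(1)
print('block front',f(372,212,.255),'rear',f(372,430,.255),'screw tip',f(390,104,.252),f(390,112,.244),f(390,118,.236),'nose front',f(372,415,.256),'backstop',f(300,80,.23))
E
```

```text
block front 81.1 rear 31.9 screw tip 106.8 106.7 107.0 nose front 35.5 backstop 119.3
```

```bash
python3 -m inch '[{"x":-0.7,"y":3.9,"z":0,"yaw":0,"fingers":0},{"x":-1.4,"y":7.9,"z":0,"yaw":0,"fingers":0},{"x":-2.1,"y":11.8,"z":0,"yaw":0,"fingers":0},{"x":-2.8,"y":15.7,"z":0,"yaw":0,"fingers":0},{"x":-3.4,"y":18.7,"z":0,"yaw":0,"fingers":0},{"x":-3.7,"y":20.7,"z":0,"yaw":0,"fingers":0}]';  python3 -c 'from h import *;st()'
python3 -m inch '[{"x":-0.2,"y":1,"z":0,"yaw":0,"fingers":0},{"x":-0.4,"y":2,"z":0,"yaw":0,"fingers":0}]';  python3 -c 'from h import *;st()'
```

```text
time_s: 9.35
eef_pos: [0.6254, -0.1253, 0.2783]
tool_rot: [0.0, 0.641, 0.767, -0.0]
wrist_force: [0.8, -1.8, -1.5]
grip_width: 0.099
grasp_force: 79.4
t 9.35 p [ 0.6254 -0.1253  0.2783] yawY 10.21 z [-0. -0. -1.] q [-0.271  0.474  1.35  -0.     1.318 -0.449] F [ 0.8 -1.8 -1.5] T [-0.58 -0.11  0.09] g 0.099 79.4
time_s: 9.55
eef_pos: [0.6251, -0.1236, 0.2783]
tool_rot: [0.0, 0.641, 0.767, -0.0]
wrist_force: [0.7, -3.2, -2.4]
grip_width: 0.096
grasp_force: 79.4
t 9.55 p [ 0.6251 -0.1236  0.2783] yawY 10.2 z [ 0. -0. -1.] q [-0.268  0.473  1.352 -0.     1.317 -0.446] F [ 0.7 -3.2 -2.4] T [-0.59 -0.08  0.03] g 0.096 79.4
```

```bash
for i in 1 2; do python3 -m inch '[{"x":-0.2,"y":1,"z":0,"yaw":0,"fingers":0}]'>/dev/null;  python3 -c 'from h import *;st()'; done
```

```text
t 9.65 p [ 0.6249 -0.1227  0.2783] yawY 10.19 z [ 0. -0. -1.] q [-0.267  0.472  1.353 -0.     1.316 -0.445] F [-0.2 -2.  -2.3] T [-0.58 -0.17 -0.01] g 0.096 79.4
t 9.75 p [ 0.6247 -0.1217  0.2783] yawY 10.19 z [ 0. -0. -1.] q [-0.265  0.471  1.354 -0.     1.316 -0.443] F [ 0.3 -3.  -1.9] T [-0.57 -0.14  0.07] g 0.095 79.5
```

```bash
python3 -m inch '[{"x":-0.2,"y":1,"z":0,"yaw":0,"fingers":0}]'>/dev/null;  python3 -c 'from h import *;st()'; python3 -m inch '[{"x":-0.2,"y":1,"z":0,"yaw":0,"fingers":0}]'>/dev/null;  python3 -c 'from h import *;st()'
```

```text
t 9.85 p [ 0.6245 -0.1209  0.2784] yawY 10.19 z [ 0.    -0.001 -1.   ] q [-2.640e-01  4.700e-01  1.355e+00 -1.000e-03  1.315e+00 -4.420e-01] F [ 0.3 -5.7 -1.9] T [-1.45 -0.3   0.03] g 0.097 79.4
t 9.95 p [ 0.6244 -0.1205  0.2785] yawY 10.19 z [ 0.001 -0.002 -1.   ] q [-0.263  0.47   1.356 -0.002  1.314 -0.44 ] F [ 1.5 -9.  -2.4] T [-2.15 -0.4   0.08] g 0.1 79.3
```

The block met the screw, with about 9 N now pushing. Next I press down.

```bash
python3 -m inch '[{"x":0,"y":0,"z":-2,"yaw":0,"fingers":0},{"x":0,"y":0,"z":-4,"yaw":0,"fingers":0},{"x":0,"y":0,"z":-6,"yaw":0,"fingers":0},{"x":0,"y":0,"z":-8,"yaw":0,"fingers":0},{"x":0,"y":0,"z":-9,"yaw":0,"fingers":0},{"x":0,"y":0,"z":-9,"yaw":0,"fingers":0}]' >/dev/null;  python3 -c 'from h import *;st()'
```

```text
t 10.55 p [ 0.6248 -0.1203  0.2711] yawY 10.18 z [ 0.003 -0.002 -1.   ] q [-2.630e-01  4.750e-01  1.366e+00 -1.000e-03  1.297e+00 -4.400e-01] F [-1.8 -6.6  8.5] T [-1.06  0.21 -0.06] g 0.102 80.8
```

```bash
python3 -m inch '[{"x":0,"y":0,"z":-1.3,"yaw":0,"fingers":0},{"x":0,"y":0,"z":-1.3,"yaw":-0.1,"fingers":0},{"x":0,"y":0,"z":-1.3,"yaw":-0.2,"fingers":0},{"x":0,"y":0,"z":-1.3,"yaw":-0.3,"fingers":0},{"x":0,"y":0,"z":-1.3,"yaw":-0.4,"fingers":0}]' >/dev/null;  python3 -c 'from h import *;st()'
```

```text
t 11.05 p [ 0.6251 -0.1195  0.2701] yawY -12.95 z [ 0.004 -0.    -1.   ] q [-2.620e-01  4.750e-01  1.368e+00  1.000e-03  1.295e+00 -3.600e-02] F [ 0.1 -0.8  9.7] T [-0.17 -0.02  0.07] g 0.096 81.1
```

```bash
python3 -m inch '[{"x":-0.1,"y":0.6,"z":0,"yaw":0,"fingers":0},{"x":-0.1,"y":0.6,"z":0,"yaw":0,"fingers":0}]' >/dev/null;  python3 -c 'from h import *;st()';python3 -m inch '[{"x":0,"y":0,"z":0,"yaw":-0.1,"fingers":0},{"x":0,"y":0,"z":0,"yaw":-0.2,"fingers":0},{"x":0,"y":0,"z":0,"yaw":-0.3,"fingers":0}]' >/dev/null;  python3 -c 'from h import *;st()'
```

```text
t 11.25 p [ 0.6251 -0.1193  0.2702] yawY -12.74 z [ 0.004 -0.001 -1.   ] q [-0.262  0.475  1.368 -0.     1.294 -0.039] F [ 0.5 -3.8  9.7] T [-0.59 -0.08 -0.05] g 0.099 81.1
t 11.55 p [ 0.6251 -0.1189  0.2702] yawY -30.14 z [ 0.004 -0.    -1.   ] q [-2.610e-01  4.750e-01  1.368e+00  1.000e-03  1.294e+00  2.640e-01] F [-0.2 -1.1  9. ] T [-0.14 -0.01  0.08] g 0.098 81.1
```

```bash
python3 -m inch '[{"x":-0.1,"y":0.8,"z":0,"yaw":0,"fingers":0},{"x":-0.1,"y":0.9,"z":0,"yaw":-0.1,"fingers":0},{"x":-0.1,"y":1,"z":0,"yaw":-0.2,"fingers":0},{"x":-0.2,"y":1.1,"z":0,"yaw":-0.3,"fingers":0},{"x":-0.2,"y":1.2,"z":0,"yaw":-0.4,"fingers":0}]' >/dev/null;  python3 -c 'from h import *;st()'
```

```text
t 12.05 p [ 0.6244 -0.1189  0.2701] yawY -53.07 z [ 0.003 -0.003 -1.   ] q [-0.261  0.474  1.37  -0.002  1.294  0.666] F [-2.4 -8.   9.9] T [-1.58  0.46  0.1 ] g 0.091 81.1
```

Pushing about 8 N again. Finishing the turn.

```bash
python3 -m inch '[{"x":0,"y":0.1,"z":0,"yaw":-0.1,"fingers":0},{"x":0,"y":0.2,"z":0,"yaw":-0.2,"fingers":0},{"x":0,"y":0.3,"z":0,"yaw":-0.3,"fingers":0},{"x":0,"y":0.3,"z":0,"yaw":-0.4,"fingers":0},{"x":0,"y":0.3,"z":0,"yaw":-0.47,"fingers":0},{"x":0,"y":0.3,"z":0,"yaw":-0.47,"fingers":0}]' >/dev/null;  python3 -c 'from h import *;st()'
```

```text
t 12.65 p [ 0.625  -0.1192  0.2703] yawY -79.92 z [ 0.005 -0.004 -1.   ] q [-0.261  0.474  1.369 -0.003  1.293  1.135] F [  0.7 -11.2   8.7] T [-1.99 -0.18 -0.02] g 0.097 81.0
```

```bash
python3 -m inch '[{"x":0,"y":0,"z":1,"yaw":0,"fingers":0},{"x":0,"y":0,"z":2,"yaw":0,"fingers":0},{"x":0,"y":0,"z":3,"yaw":0,"fingers":0},{"x":0,"y":0,"z":3.4,"yaw":0,"fingers":0},{"x":0,"y":0,"z":3.4,"yaw":0,"fingers":0}]' >/dev/null;  python3 -c 'from h import *;st()'
```

```text
t 13.15 p [ 0.6249 -0.1192  0.2727] yawY -79.79 z [ 0.004 -0.003 -1.   ] q [-0.261  0.473  1.366 -0.002  1.299  1.133] F [  3.4 -10.    3. ] T [-2.14 -0.67 -0.02] g 0.098 79.9
```

```bash
python3 -m inch '[{"x":0,"y":0,"z":0.6,"yaw":0,"fingers":0},{"x":0,"y":-0.3,"z":0.6,"yaw":0,"fingers":0}]' >/dev/null;  python3 -c 'from h import *;st()'; python3 -m inch '[{"x":0,"y":0,"z":0,"yaw":0,"fingers":0.2},{"x":0,"y":0,"z":0,"yaw":0,"fingers":0.5},{"x":0,"y":0,"z":0,"yaw":0,"fingers":0.7},{"x":0,"y":0,"z":0,"yaw":0,"fingers":0.7},{"x":0,"y":0,"z":0,"yaw":0,"fingers":0.7}]' >/dev/null;  python3 -c 'from h import *;st()'
```

```text
t 13.35 p [ 0.6248 -0.1193  0.2727] yawY -79.79 z [ 0.003 -0.003 -1.   ] q [-0.261  0.473  1.365 -0.002  1.3    1.132] F [ 4.6 -8.8 -1.3] T [-1.7  -0.87  0.  ] g 0.098 79.7
t 13.85 p [ 0.6239 -0.1176  0.272 ] yawY -79.75 z [-0.  0. -1.] q [-0.26   0.473  1.367  0.     1.302  1.132] F [-0.2 -0.4 -0.6] T [ 0.    0.04 -0.03] g 0.7 0.0
```

Released. Lifting clear and looking at the result.

```bash
python3 -m inch '[{"x":0,"y":0,"z":15,"yaw":0,"fingers":0.7},{"x":0,"y":0,"z":40,"yaw":0,"fingers":0.7},{"x":0,"y":0,"z":80,"yaw":0,"fingers":0.7},{"x":0,"y":0,"z":120,"yaw":0,"fingers":0.7},{"x":0,"y":0,"z":150,"yaw":0,"fingers":0.7},{"x":0,"y":0,"z":150,"yaw":0,"fingers":0.7},{"x":0,"y":0,"z":150,"yaw":0,"fingers":0.7}]' >/dev/null;  python3 - <<'E'
from h import *;st()
d=grab('wrist','w3'); a=grab('scene','sc1')
x=cv2.resize(d['color'][60:260,150:360,::-1],(400,380),interpolation=2); y=cv2.resize(a['color'][130:250,140:260,::-1],(400,380),interpolation=2)
cv2.imwrite('pics/w3b.png',np.hstack([x,y]))
E
```

```text
t 14.55 p [ 0.624  -0.1178  0.422 ] yawY -79.75 z [ 0.001 -0.    -1.   ] q [-0.26   0.409  1.112  0.     1.62   1.132] F [ 0.8  0.3 -0.4] T [-0.   -0.01  0.03] g 0.699 0.0
```

View pics/w3b.png

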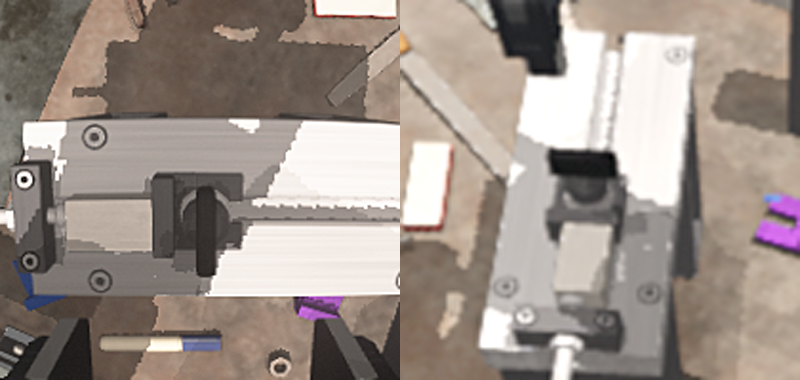

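The wing stands across the slot at (205,230). The stop's nose is at the block (column ~153) and the block is at the screw head (column ~65). I'll check the wing's angle and height, and that the parts are in contact.

```bash
python3 - <<'E'
from h import *
d=load('sc1'); P=pts(d); z=P[...,2]; x,y=P[...,0],P[...,1]
m=(z>.272)&(z<.31)&(abs(x-.625)<.05)&(abs(y+.119)<.04); q=P[m]
print('z98',np.percentile(q[:,2],[80,98]))
q=q[q[:,2]>.285]
print(len(q),cv2.minAreaRect((q[:,:2]*1000).astype(np.float32)),q.mean(0))
d=load('w3'); u=np.array([-.177,.984]); C=np.array([.6272,-.1387])
g=cv2.cvtColor(d['color'],cv2.COLOR_RGB2GRAY).astype(int)
for row in (60+215/1.9,60+230/1.9): print(int(row),[(c,g[int(row),c]) for c in range(176,186)],[(c,g[int(row),c]) for c in range(226,240)])
f=lambda c,r,z:((onz(d,150+c*210/400,60+r/1.9,z,True)[:2]-C)@u*1000).round(1)
print('nose front',f(153,220,.256),'block rear',f(153,225,.255),'block front',f(66,225,.255),'screw tip',f(64,215,.244),'back stop face',f(53,240,.258))
s=r.observe();print(s['time_s'])
E
```

```text
z98 [0.29376595 0.29564405]
120 ((623.7311401367188, -119.6822738647461), (43.536216735839844, 13.371853828430176), 10.175752639770508) [ 0.62254924 -0.11838493  0.29219234]
173 [(176, np.int64(171)), (177, np.int64(170)), (178, np.int64(154)), (179, np.int64(130)), (180, np.int64(168)), (181, np.int64(164)), (182, np.int64(166)), (183, np.int64(148)), (184, np.int64(178)), (185, np.int64(180))] [(226, np.int64(176)), (227, np.int64(177)), (228, np.int64(184)), (229, np.int64(186)), (230, np.int64(58)), (231, np.int64(79)), (232, np.int64(81)), (233, np.int64(82)), (234, np.int64(82)), (235, np.int64(82)), (236, np.int64(84)), (237, np.int64(83)), (238, np.int64(83)), (239, np.int64(85))]
181 [(176, np.int64(54)), (177, np.int64(49)), (178, np.int64(82)), (179, np.int64(129)), (180, np.int64(134)), (181, np.int64(131)), (182, np.int64(157)), (183, np.int64(167)), (184, np.int64(146)), (185, np.int64(177))] [(226, np.int64(177)), (227, np.int64(181)), (228, np.int64(186)), (229, np.int64(184)), (230, np.int64(53)), (231, np.int64(82)), (232, np.int64(81)), (233, np.int64(79)), (234, np.int64(83)), (235, np.int64(80)), (236, np.int64(82)), (237, np.int64(70)), (238, np.int64(73)), (239, np.int64(85))]
nose front 48.1 block rear 48.2 block front 98.4 screw tip 102.0 back stop face 105.9
14.65
```

```bash
python3 -c 'from plant import r;print(r.hand_in())'
```

```text
the job is handed in; nothing more can be done
None
```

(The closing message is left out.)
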